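Hang the rinsed electrode in the notch of the cell's bus bar

ROBOT

A 7-joint arm with a two-finger parallel gripper is mounted at the origin on a cart in front of the work surface, level with it; the furniture and walls round the work are solid. World frame = base frame: x ahead of the robot, y to its left, z up, the work surface at z = 0. Lengths are in m, angles in rad, forces in N, time in s.
With the tool pointing down it reaches from about 0.425 to 0.925 m from the base axis. Payload 6.8 kg.
Tool frame: the origin (TCP) lies midway between the tips of the shut fingers; the grasp point (between the pads) lies 19 mm behind it; z points along the fingers, y is the line along which they close (so a half turn about z gives the same grasp; the last joint's range is limited). The gripper opens to 85 mm and grips with 20 to 120 N. Pads are 22 mm wide; open, the fingers measure 114 mm over their backs; the gripper's body (76 mm by 85 mm) begins 54 mm behind the grasp point. The pads swing forward as they close: fully open they stand 13 mm farther back than shut.
Start: joints at [1.095, 0.477, 0.022, 1.555, -0.011, 1.109, -0.083], TCP at [0.243, -0.63, 0.231] pointing down, gripper open.
Joint ranges: [-2.96, 2.96], [-0.34, 2.1], [-1.41, 1.46], [0.24, 2.44], [-1.37, 4.51], [0.17, 1.92], [-2.96, 2.96]. Speed limits (rad/s): [2.39, 2.39, 3.14, 3.14, 3.14, 3.14, 3.14].

INTERFACE

Orientations are given as a unit quaternion [w, x, y, z].
In Python, from cell import env, kinematics, monitor, cams, spot_in, mark_of gives the robot as it stands. Calls block until the motion is done:
- env.reach(position, orientation): joint-space move of the TCP to a pose.
- env.movel(position, velocity=0.15, rot=None, stop_force=None): straight line of the TCP; rot=None keeps the orientation; velocity is the mean speed in m/s. With stop_force (N) it stops when the force on the tool has changed by that much, and returns True; else False.
- env.goto_joints(angles): joint-space move.
- env.grip(opening, f_grip=None): finger opening in m; f_grip is the grip in N (None keeps the last); returns when the fingers have stopped.
- env.dwell(seconds).
- kinematics.inverse_kinematics(position, orientation): joint angles nearest the present ones, or None.
- monitor.get_state(): the state.
- cams.camera(name): name is "scene" or "top" or "wrist"; returns (picture, depth): 480x640x3 uint8, blue, green, red; 480x640 float32, m along the optical axis (not along the pixel's ray), 0 where there is no reading.
- cams.calibration(name): a dict with "fx", "fy", "cx", "cy" (pixels), "rvec" (rotation vector, rad) and "tvec" (3), from world to camera coordinates, as OpenCV has them. Camera axes: x right, y down, z forward; pixel columns grow to the right and rows downward; lengths in m; the calibration is good to about 2 mm. A picture is of the moment at which its call begins: read the wrist's pose just before it. calibration takes no time and is no camera call; for the wrist camera it gives the pose at the moment of the call.
A pose or a line that the arm cannot do raises env.PlanningError and nothing moves.
- env.job_done(): hands the job in; it is judged then, once.
Trained networks look in the newest picture that a camera, given by its name, has taken for a name from the list of things; names that differ only in an ending like _2 or _b are one class to them, and where a whole thing is asked for, a point or a joint stands for the part that bears it (a point fixed in the world has none). Each returns a list of dicts, best first, with "score" (0 to 1); they miss things now and then, are a little off and sometimes report something else, mostly with a low value. They report only what shows in the picture. A call takes as long as a camera call.
- spot_in(query, camera): "at" ([x, y, z] in m, in the coordinates of the camera as it stood for that picture, good to about 4 mm: the middle of the surface that is visible of it).
- mark_of(query, camera): "at" ([x, y, z] in m, in the coordinates of the camera as it stood for that picture, good to about 4 mm: a listed point, or the origin of a listed thing).
The state is a dict: "time": time; "qpos": joint angles; "joint_velocities": joint speeds; "joint_torque": joint torques, N m; "tcp_pos": TCP position; "orientation": TCP orientation; "force": force on the tool from outside, world axes, zero at the start; "torque": the same for the moment, N m; "opening": finger opening in m; "gripper_force": force on a finger pad.
Only numpy, scipy, OpenCV 4.12 (cv2) and the standard library are available. Lean on these libraries where they do the work, as an engineer would, in place of code of your own. Each camera call takes 0.05 s, during which the arm holds its last target. There are 200 camera calls.

TASK

Take the rinsed plate electrode by the tab of its hanger from the white draining stand and hang its hook over the working bus bar (the bar with the red knob) of the clear cell, so that the plate hangs upright in the tank. Then slide it along the bar until the hook drops fully into the bar's notch, and leave it hanging there. Set it down gently instead of dropping it, do not touch the counter electrode on the other bar, and leave the wash bottle, the beaker and the jar where they stand.

Things in the scene. Friction and masses are not known exactly. Their poses are not given: they have to be found in the camera images.
- electrode: loose electrode, 0.16 to 0.3 kg: steel plate 80 wide, 68 high, 5 mm thick on a copper gooseneck hook, a bent strip 44 mm wide, 5 mm thick. Origin: middle of the underside of the hook's crown, which will rest on the bar. z runs up the plate's plane, y along the bar, x across. The plate spans z -42 to -110 mm at x = 0. At the start it leans on the stand, its z tilted 0.6 rad from vertical
- tab (a point): middle of the lifting tab of the electrode's hanger, 26 mm above the electrode's origin, same axes. The tab is 30 wide (y), 5 thick (x) and stands upright on the crown from z +5 to +46 mm (heights over the electrode's origin); grip it across its 30 mm. Pushed by the tab, the hung hook slides with 1 to 4 N, up to 8 N where it skews
- lip (a point): lower end of the hook's short lip, electrode axes, 15 mm below its crown's underside. The throat spans x -8 to +8 mm. The lip (x +8 to +13, end flared out to +16) ends here; at x -8 to -13 the long leg runs down and turns back 40 mm below the crown, under the bar, to the plate. So below the lip the hook is open toward +x for 25 mm: the bar (16 mm high) enters there
- cell: fixed electrolysis cell: empty clear tank 160 (x) x 200 (y) mm, walls 5 mm, rim 115 mm and floor 15 mm above the bench, base 176 x 216 mm. Origin: under its middle, on the bench. Two brass bars 12 wide, 16 mm high run along y in grey saddles (y +-90 to +-106 mm, 143 mm high, with clamp screws to 152 mm): working bar (red knob at its -y end) at x -15 mm, counter bar (black knob) at x +50 mm
- bar_mid (a point): point of the cell over the working bar's middle line, midway between the saddles, at the height of the bar's top face (138 mm); axes as the cell's, y along the bar, z up. 54 mm are free between the bar and the tank's front wall (-x). The bar's top has one notch, 47 mm long, 5 mm deep; the bar is clamped so that the notch's middle is up to 24 mm to either side (y) of this point, unreported
- counter_electrode: fixed counter electrode on the counter bar: same hook and tab as the electrode, seated in that bar's notch, dark plate 120 mm wide, x and y as the cell's. Origin: middle of its crown's underside
- stand: fixed white draining stand: drip tray 130 (x) x 116 (y) x 12 mm and an easel that leans 0.6 rad from vertical to its +x. The plate's lower edge stands on the easel's ledge behind toes 9 mm high, its back rests on the easel 66 mm wide; hook and tab are free above. Origin: under the tray, on the bench. The electrode's origin is about 42 mm to its +x, 115 mm up
- wash_bottle: loose squeeze bottle with red cap, 62 mm wide, 188 mm high, beyond the stand; bystander; origin at its underside
- beaker: loose glass beaker, 69 mm wide, 92 mm high, beyond the stand; bystander; origin under its middle
- jar: loose white screw-top jar, 63 mm wide, 91 mm high, right of the cell; bystander; origin under its middle

How it is judged:
On the way, in this order (a step that is already met when the one before it is completed fails the run):
1. the electrode is lifted clear of the stand and held upright above the tank's rim (height (world z) of electrode above 0.16 m and angle between electrode's own z axis and vertical below 0.25 rad and contact force between electrode and stand below 0.05 N), for 0.1 s.
2. its hook is over the working bar and rests on it (x of electrode in the frame of bar_mid between -0.004 and 0.004 m and z of electrode in the frame of bar_mid between -0.0065 and 0.0025 m and contact force between electrode and cell above 0.3 N), for 0.1 s.
At the end, for the whole second after the job is handed in: The electrode hangs at rest on the working bar with its hook fully down in the notch: crown 5 mm (3.5 to 7) below the bar's top face, throat centred on the bar within 4 mm, upright within 0.06 rad, along the bar within 0.12 rad (x of electrode in the frame of bar_mid between -0.004 and 0.004 m and z of electrode in the frame of bar_mid between -0.007 and -0.0035 m and angle between electrode's own z axis and vertical below 0.06 rad and angle between the y axis of electrode and the y axis of cell, either way round below 0.12 rad and linear speed of electrode below 0.02 m/s and angular speed of electrode below 0.1 rad/s); the robot touches nothing.
It fails at once if the electrode or the gripper knocks the counter electrode (contact force between any of electrode, the arm, the fingers and counter_electrode above 1 N).
It fails at once if the electrode is dropped (over 0.45 m/s out of the fingers) (linear speed of electrode above 0.45 m/s and contact force between the fingers and electrode below 0.1 N).
It fails at once if the electrode is rammed onto the cell (over 60 N) (contact force between electrode and cell above 60 N).
It fails at once if a bystander is moved more than 20 mm (distance of any of wash_bottle, beaker, jar from where it was at the start of the episode above 0.02 m).
It also fails if it takes over 53 s, if anything falls off the work surface, if the arm or the gripper's body presses on something with over 40 N, if the wrist force passes 120 N, or if a joint passes its speed limit or range.

## Working session

There is one attempt and no reset: what is moved stays moved. The work goes in short steps, each a Python script; the robot and the scene stay as the last script left them, time stands still between calls to the robot, and variables do not carry over. Pictures are saved under pics/ and viewed, at most 10 in all, crops included, and the job is handed in when it is done.

```bash
mkdir -p pics; ls; cat > h.py <<'E'
import numpy as np, cv2
from scipy.spatial.transform import Rotation as R
from cell import env, kinematics, monitor, cams, spot_in, mark_of
def ext(n):
    c=cams.calibration(n); return c, R.from_rotvec(np.ravel(c["rvec"])).as_matrix(), np.ravel(c["tvec"])
def toworld(p,n,e=None):
    c,r,t=e or ext(n); return r.T@(np.asarray(p)-t)
def cloud(n,d,e=None):
    c,r,t=e or ext(n); v,u=np.mgrid[0:480,0:640]
    P=np.stack([(u-c["cx"])/c["fx"]*d,(v-c["cy"])/c["fy"]*d,d],-1)
    return (P-t)@r
def q(m): # matrix->wxyz
    return np.roll(R.from_matrix(m).as_quat(),1)
E
python3 - <<'E'
from h import *
np.set_printoptions(precision=4,suppress=True)
for n in ["scene","top"]:
    im,d=cams.camera(n); cv2.imwrite(f"pics/{n}0.png",im); np.save(f"pics/{n}0.npy",d)
    print(n, -ext(n)[1].T@ext(n)[2])
    for o in ["electrode","tab","lip","cell","bar_mid","counter_electrode","stand","wash_bottle","beaker","jar"]:
        for r in mark_of(o,n)[:2]: print(o,round(r["score"],2),toworld(r["at"],n))
s=monitor.get_state(); print(s["time"],s["tcp_pos"],s["orientation"],s["force"])
E
```

```text
cell.py
pics
scene [-0.2419  0.58    0.9661]
electrode 0.94 [0.5428 0.2917 0.119 ]
tab 0.88 [0.5587 0.2911 0.1371]
lip 0.67 [ 0.703   0.2104 -0.0024]
lip 0.63 [0.5463 0.2956 0.0991]
cell 0.66 [0.5442 0.2968 0.1007]
cell 0.62 [ 0.5364 -0.0577  0.0034]
bar_mid 0.73 [ 0.5241 -0.0613  0.1399]
counter_electrode 0.75 [ 0.5908 -0.0536  0.1346]
stand 0.88 [0.5035 0.3101 0.0035]
wash_bottle 0.91 [ 0.6755  0.3953 -0.0008]
beaker 0.65 [0.7004 0.2061 0.0016]
jar 0.98 [ 0.6779 -0.3685  0.0045]
top [0.3911 0.0163 1.1745]
electrode 0.74 [0.5472 0.2945 0.1125]
tab 0.82 [0.5596 0.2873 0.1355]
lip 0.66 [0.5451 0.2879 0.0952]
lip 0.33 [ 0.677   0.404  -0.0015]
cell 0.56 [ 0.5399 -0.0582 -0.0015]
bar_mid 0.81 [ 0.5212 -0.0585  0.1378]
counter_electrode 0.68 [ 0.5889 -0.0577  0.1323]
stand 0.82 [ 0.5009  0.3108 -0.0023]
wash_bottle 0.8 [ 0.675   0.4041 -0.0047]
beaker 0.86 [ 0.7032  0.2084 -0.0027]
jar 0.84 [ 0.6748 -0.3674 -0.0011]
1.1 [ 0.2427 -0.6299  0.2313] [0.     0.9831 0.1828 0.    ] [ 0.4178  0.2477 -0.0994]
```

View pics/scene0.png

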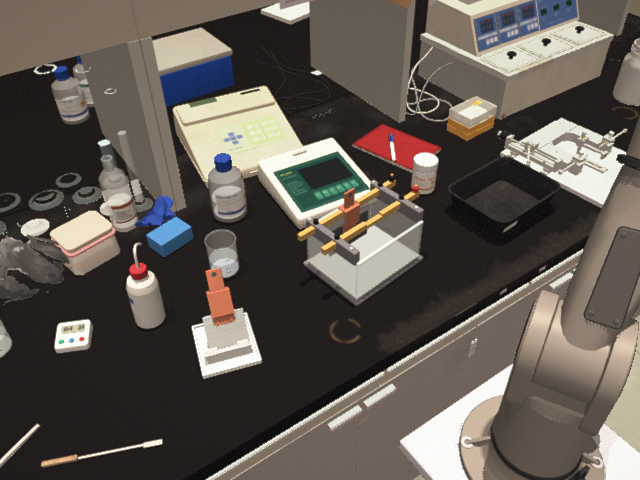

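View pics/top0.png

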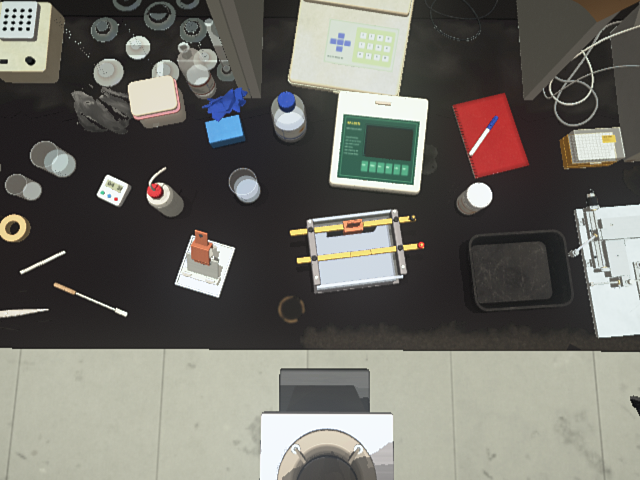

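```bash
python3 - <<'E'
from h import *
np.set_printoptions(precision=4,suppress=True)
for n in ["scene","top"]:
    d=np.load(f"pics/{n}0.npy"); W=cloud(n,d); 
    x,y,z=W[...,0],W[...,1],W[...,2]
    # bars: z 0.125-.146 in cell zone
    m=(d>0)&(abs(y+.058)<.08)&(abs(x-.53)<.1)&(z>.125)&(z<.2)
    P=W[m]; print(n,"bar zone",len(P))
    wb=P[(abs(P[:,0]-.523)<.02)]
    # line fit and z profile
    if len(wb)>20:
        b=np.polyfit(wb[:,1],wb[:,0],1); print("wbar x fit",b, len(wb))
        for y0 in np.arange(-.14,.03,.008):
            s=wb[abs(wb[:,1]-y0)<.004]
            if len(s): print(round(y0,3),len(s),np.median(s,0),s[:,0].min(),s[:,0].max(),np.percentile(s[:,2],[10,90]))
    m=(d>0)&(abs(y-.293)<.06)&(abs(x-.555)<.05)&(z>.09)&(z<.2); P=W[m]
    print("elec",len(P),P.min(0),P.max(0))
    t=P[P[:,2]>.125]; print("tab mean",t.mean(0)); e=np.linalg.svd(t-t.mean(0),full_matrices=False); print(e[1],e[2])
E
```

```text
scene bar zone 1180
wbar x fit [-0.1268  0.5128] 480
-0.14 6 [ 0.5312 -0.1371  0.1388] 0.5260260235047197 0.538511860052027 [0.132 0.141]
-0.132 27 [ 0.5282 -0.1315  0.1365] 0.5233338425680583 0.5360904619692727 [0.1291 0.1408]
-0.124 20 [ 0.5266 -0.1243  0.1379] 0.5235928620752998 0.5365302848750219 [0.1294 0.1419]
-0.116 26 [ 0.5248 -0.1159  0.1382] 0.5220699381809517 0.536245553390344 [0.1289 0.1416]
-0.108 28 [ 0.5249 -0.1087  0.1385] 0.5205644441396605 0.5357192172852213 [0.1277 0.1414]
-0.1 23 [ 0.5241 -0.1004  0.1371] 0.5203893142843393 0.5350871135701714 [0.1301 0.1403]
-0.092 29 [ 0.5237 -0.0922  0.134 ] 0.5192027687951268 0.5339003029571256 [0.1287 0.1391]
-0.084 17 [ 0.5227 -0.0841  0.133 ] 0.5192780568986526 0.53329173172403 [0.1297 0.1356]
-0.076 21 [ 0.5231 -0.0766  0.1338] 0.516454736254911 0.5315085007125868 [0.1305 0.1363]
-0.068 18 [ 0.5216 -0.0682  0.1338] 0.5168181738423672 0.5303871836225066 [0.1296 0.1356]
-0.06 26 [ 0.5192 -0.0602  0.1327] 0.5151004998605029 0.5286816544999994 [0.1282 0.136 ]
-0.052 14 [ 0.517  -0.0524  0.1331] 0.5146386002787923 0.524149901703
[... 2410 characters left out ...]
2 -0.0198  0.1359] 0.5126091338450449 0.5239984682301556 [0.1332 0.138 ]
-0.012 23 [ 0.517  -0.0129  0.137 ] 0.511380914407221 0.5242629688007161 [0.1335 0.139 ]
-0.004 17 [ 0.5148 -0.0039  0.1364] 0.5108458516330971 0.5217332538641661 [0.1298 0.139 ]
0.004 22 [0.5157 0.004  0.1365] 0.5102415393804012 0.5217110980924464 [0.134  0.1398]
0.012 17 [0.5145 0.0119 0.136 ] 0.5085419880036037 0.5194869154876558 [0.1321 0.1381]
0.02 18 [0.5135 0.0187 0.137 ] 0.5077931625139671 0.5193074503529977 [0.1339 0.1386]
elec 488 [0.5067 0.2697 0.0902] [0.5725 0.3227 0.1554]
tab mean [0.5577 0.2889 0.1396]
[0.1549 0.1123 0.0322] [[-0.6315  0.2523 -0.7332]
 [ 0.3151  0.9475  0.0547]
 [-0.7085  0.1965  0.6778]]
```

The top and scene views agree with the networks. The stand is at about (205,263) and the bars at about (360,225) and (360,252), with the red knob at (421,245). The depth profile also shows the notch between y of about -0.095 and -0.048. Next I'll refine the stand yaw and move to the pregrasp.

```bash
cat >> h.py <<'E'
def frame(yaw,tilt=0.):  # electrode axes as columns
    return R.from_euler("ZY",[yaw,tilt]).as_matrix()
def tool(E,flip=1): # tool matrix: z=-Ez, y=flip*Ey
    z=-E[:,2]; y=flip*E[:,1]; return np.column_stack([np.cross(y,z),y,z])
E
python3 - <<'E'
from h import *
np.set_printoptions(precision=4,suppress=True)
for n in ["scene","top"]:
    d=np.load(f"pics/{n}0.npy"); W=cloud(n,d); x,y,z=W[...,0],W[...,1],W[...,2]
    m=(d>0)&(abs(x-.5)<.11)&(abs(y-.31)<.1)&(z>.007)&(z<.1)
    P=W[m][:,:2].astype(np.float32); r=cv2.minAreaRect(P*1000); print(n,r)
    m=(d>0)&(abs(x-.55)<.06)&(abs(y-.29)<.06)&(z>.09); im=cv2.imread(f"pics/{n}0.png").astype(int)
    m&=(im[...,2]-im[...,0]>60); P=W[m]; c=P.mean(0)
    # width direction fit: yaw maximizing compactness
    for yaw in [-.2,-.24,-.28,-.32,-.36]:
        E=frame(yaw,.6); L=(P-np.array([.544,.292,.116]))@E
        print(yaw,len(L),np.percentile(L,[2,50,98],axis=0).ravel())
q0=monitor.get_state()["qpos"]
for f in (1,-1):
    E=frame(-.29,.6); T=np.array([.544,.292,.116])+E[:,2]*.011
    for p,e in [(T+.1*E[:,2],E),(T,E),(np.array([.5,.29,.35]),frame(-.29)),(np.array([.52,-.06,.3]),frame(.128)),(np.array([.48,-.06,.16]),frame(.128))]:
        print(f,kinematics.inverse_kinematics(p,q(tool(e,f))))
E
```

```text
scene ((513.6395263671875, 299.03985595703125), (175.27589416503906, 188.21620178222656), 89.99288177490234)
-0.2 882 [-0.0182 -0.017  -0.0391 -0.0119  0.0024 -0.0029  0.0017  0.0236  0.0439]
-0.24 882 [-0.018  -0.0181 -0.0391 -0.0121  0.0019 -0.003   0.0013  0.023   0.044 ]
-0.28 882 [-0.0181 -0.0188 -0.0392 -0.0124  0.0017 -0.003   0.001   0.0223  0.044 ]
-0.32 882 [-0.0183 -0.0196 -0.0393 -0.0123  0.0013 -0.0031  0.001   0.0217  0.0438]
-0.36 882 [-0.0183 -0.0205 -0.0392 -0.0122  0.0009 -0.0031  0.0008  0.0208  0.0438]
top ((506.9393310546875, 309.84527587890625), (117.9815444946289, 130.0601806640625), 73.59125518798828)
-0.2 451 [-0.014  -0.0187 -0.0383 -0.0089  0.001   0.0014  0.0036  0.0227  0.044 ]
-0.24 451 [-0.0139 -0.019  -0.0386 -0.0092  0.0008  0.0014  0.0036  0.0221  0.0438]
-0.28 451 [-0.0139 -0.0196 -0.0386 -0.0093  0.0006  0.0015  0.0037  0.0219  0.0438]
-0.32 451 [-0.014  -0.0201 -0.0384 -0.0093  0.0003  0.0014  0.0043  0.021   0.0437]
-0.36 451 [-0.0143 -0.0205 -0.0382 -0.009   0.0001  0.0012  0.004   0.0204  0.0436]
1 [ 0.1093  0.9532 -0.9475  1.1762  0.2289  1.6634  0.5483]
1 [ 0.0736  0.9296 -0.8294  1.3799  0.1648  1.4403  0.5879]
1 [ 0.2331  0.4608 -1.1963  1.5838  0.4337  1.3956  0.2761]
1 [ 0.6685  0.2507 -0.7909  1.7886  0.1918  1.1814  1.5187]
1 [ 0.6795  0.3601 -0.8121  2.0312  0.3366  0.8854  1.3813]
-1 [-0.1363  0.8081 -0.4031  1.2006 -0.1205  1.6191 -2.328 ]
-1 [-0.1439  0.8155 -0.4208  1.399  -0.1164  1.4104 -2.3261]
-1 [ 0.2472  0.4755 -1.2262  1.5831  0.4521  1.4045 -2.881 ]
-1 [ 0.3333  0.1908 -0.387   1.8083  0.0782  1.1575 -1.5216]
-1 [ 0.2878  0.275  -0.3391  2.0546  0.1227  0.8307 -1.5652]
```

```bash
python3 - <<'E'
from h import *
np.set_printoptions(precision=4,suppress=True)
env.grip(.06,60)
s=monitor.get_state(); env.movel(np.array(s["tcp_pos"])+[0,0,.15],.3)
E=frame(-.286,.6); O=np.array([.544,.292,.116])+.0015*E[:,1]-.002*E[:,2]
env.reach(O+.13*E[:,2],q(tool(E)))
s=monitor.get_state(); print(s["time"],s["tcp_pos"],O+.13*E[:,2],s["qpos"])
e=ext("wrist"); im,d=cams.camera("wrist"); cv2.imwrite("pics/w1.png",im); np.save("pics/w1.npy",d)
for o in ["tab","electrode","lip"]:
    for r in mark_of(o,"wrist")[:1]: print(o,r["score"],toworld(r["at"],"wrist",e),(toworld(r["at"],"wrist",e)-O)@E)
W=cloud("wrist",d,e); L=(W-O)@E
m=(d>0)&(abs(L[...,0])<.03)&(abs(L[...,1])<.04)&(L[...,2]>-.03)&(L[...,2]<.06)
P=L[m]
t=P[P[:,2]>.012]; print("tab",len(t),np.percentile(t,[2,50,98],axis=0))
b=np.polyfit(t[:,1],t[:,0],1) if len(t) else 0; print(b)
top=P[P[:,2]>.04]; print("top",len(top),top.min(0) if len(top) else 0,top.max(0) if len(top) else 0)
E
```

```text
5.575 [0.6143 0.2722 0.2217] [0.6138 0.273  0.2216] [ 0.0629  0.9192 -0.8462  1.1358  0.1606  1.6872  0.6034]
tab 0.95 [0.5607 0.2896 0.1338] [0.0037 0.0009 0.0261]
electrode 0.6 [0.5484 0.2908 0.1114] [ 0.0063 -0.0015  0.0008]
lip 0.91 [0.5462 0.2884 0.0938] [ 0.0151 -0.0043 -0.0145]
tab 1301 [[-0.0025 -0.0148  0.0133]
 [-0.0017 -0.0007  0.0386]
 [ 0.0025  0.0133  0.0478]]
[-0.0013 -0.0011]
top 608 [-0.0028 -0.0156  0.0401] [0.0031 0.0142 0.0487]
```

View pics/w1.png

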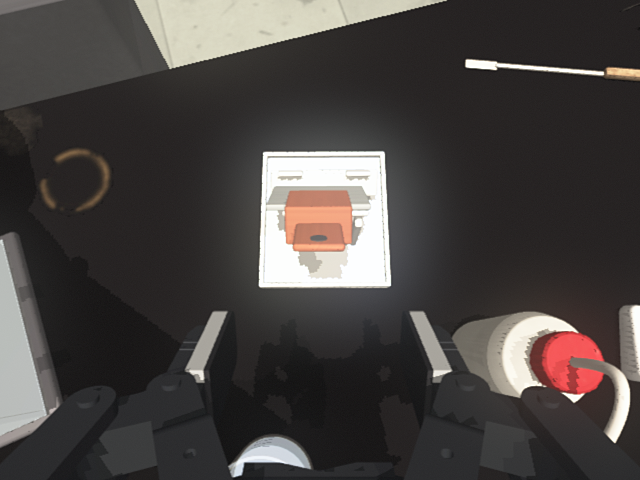

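The wrist view shows the tab at about (318,240), centred between the open fingers and square to them. Depth puts it within 1 mm of my estimate, so I'll grasp, lift and turn the plate upright.

```bash
python3 - <<'E'
from h import *
np.set_printoptions(precision=4,suppress=True)
E=frame(-.286,.6); O=np.array([.544,.292,.116])+.0008*E[:,1]-.001*E[:,2]
print(env.movel(O+.011*E[:,2],.1,stop_force=15))
env.grip(.0,60)
s=monitor.get_state(); print(s["time"],s["opening"],s["gripper_force"],s["force"],(np.array(s["tcp_pos"])-O)@E)
T=np.array(s["tcp_pos"])
env.movel(T+.015*E[:,2],.05); 
T=T+.015*E[:,2]+[0,0,.12]; env.movel(T,.12)
env.reach([.50,.27,.33],q(tool(frame(-.1))))
s=monitor.get_state(); print(s["time"],s["opening"],s["gripper_force"],s["force"],s["tcp_pos"],s["qpos"])
im,d=cams.camera("scene"); cv2.imwrite("pics/s2.png",im[100:400,100:500])
E
```

```text
False
7.4917 0.028688880166895657 59.1607528924942 [ 2.0932 -1.6794  2.3833] [0.0001 0.0002 0.0116]
9.7333 0.028755080613507494 59.23495531082153 [ 0.7597 -0.4717 -1.9708] [0.4992 0.2697 0.3303] [ 0.1491  0.3647 -0.9732  1.6435  0.3127  1.3     0.5928]
```

View pics/s2.png

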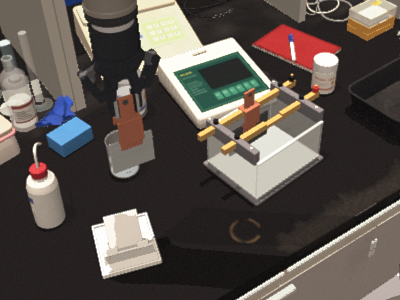

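The plate is held upright in the fingers above the rim, the tab at about (125,100) in the crop, and the stand is empty. Now I'll refine the bar line and check the in-hand tilt.

```bash
python3 - <<'E'
from h import *
np.set_printoptions(precision=4,suppress=True)
yaw=.128; E=frame(yaw); B=np.array([.523,-.06,.138])
for n in ["scene","top"]:
    d=np.load(f"pics/{n}0.npy"); L=(cloud(n,d)-B)@E
    for nm,x0 in [("w",0),("c",.065)]:
        m=(d>0)&(abs(L[...,0]-x0)<.014)&(abs(L[...,1])<.085)&(abs(L[...,2])<.005)
        if nm=="c": m&=abs(L[...,1])>.03
        P=L[m]; c=[]
        for y0 in np.arange(-.08,.081,.01):
            s=P[abs(P[:,1]-y0)<.005]
            if len(s)>6: c.append((y0,s[:,0].max(),s[:,0].min()))
        c=np.array(c); print(n,nm,len(P),"max edge",np.polyfit(c[:,0],c[:,1],1),"min edge",np.polyfit(c[:,0],c[:,2],1),"z",np.percentile(P[:,2],[50,90]))
    # saddles: y extents, z>.139
    m=(d>0)&(abs(L[...,0]-.03)<.1)&(abs(L[...,1])<.13)&(L[...,2]>.003)&(abs(L[...,1])>.07)&(L[...,2]<.012)
    P=L[m]; 
    for sg in (1,-1):
        s=P[P[:,1]*sg>0]; print("saddle",sg,np.percentile(s[:,1],[3,50,97]))
    # notch in y, working bar
    m=(d>0)&(abs(L[...,0])<.004)&(abs(L[...,1])<.06); P=L[m]
    low=P[P[:,2]<np.percentile(P[:,2],90)-.0035]; print("notch",np.percentile(low[:,1],[5,50,95]))
s=monitor.get_state(); e=ext("scene"); im,d=cams.camera("scene"); E=frame(-.1); O=np.array(s["tcp_pos"])-[0,0,.0116]
L=(cloud("scene",d)-O)@E; m=(d>0)&(abs(L[...,0])<.03)&(abs(L[...,1])<.05)&(L[...,2]>-.12)&(L[...,2]<.03)
P=L[m]
for z0 in np.arange(-.105,.02,.01):
    p=P[abs(P[:,2]-z0)<.005]
    if len(p)>5: print(round(z0,3),len(p),np.median(p[:,0]),np.percentile(p[:,1],[2,50,98]))
W=ext("wrist"); im,d=cams.camera("wrist"); cv2.imwrite("pics/w2.png",im)
E
```

```text
scene w 343 max edge [0.0023 0.0059] min edge [ 0.0014 -0.0073] z [0.0005 0.0034]
scene c 234 max edge [0.0082 0.0708] min edge [-0.0011  0.0572] z [0.0012 0.0036]
saddle 1 [0.086  0.0965 0.1076]
saddle -1 [-0.1188 -0.0981 -0.079 ]
notch [-0.0398 -0.0116  0.0532]
top w 318 max edge [0.0074 0.0061] min edge [-0.0014 -0.0042] z [-0.0015  0.0012]
top c 248 max edge [0.0039 0.0714] min edge [0.0019 0.0601] z [-0.0011  0.001 ]
saddle 1 [0.0863 0.0934 0.1007]
saddle -1 [-0.1083 -0.1007 -0.0939]
notch [-0.0521 -0.0051  0.0519]
-0.105 134 -0.0028881819974512684 [-0.0371  0.0031  0.0397]
-0.095 186 -0.003468882976894342 [-0.0373  0.0012  0.0391]
-0.085 184 -0.0032143860723890696 [-0.0375  0.003   0.0397]
-0.075 179 -0.0029232729344270325 [-0.0367  0.0003  0.0392]
-0.065 181 -0.0032273824662642026 [-0.037   0.0018  0.0399]
-0.055 175 -0.004195892900545167 [-0.0373  0.0036  0.0394]
-0.045 129 -0.003570382990091462 [-0.0383  0.0124  0.0398]
-0.035 120 -0.012964974640455597 [-0.0343  0.0019  0.0314]
-0.025 117 -0.013302281363254117 [-0.0205  0.0012  0.0218]
-0.015 124 -0.013089112577966393 [-0.019   0.0015  0.0227]
-0.005 122 -0.013291141213139904 [-0.0199  0.0041  0.0225]
0.005 231 -0.009698076365272288 [-0.0195  0.0018  0.0224]
0.015 98 -0.0028052724297938847 [-0.0192 -0.0005  0.0211]
```

The plate hangs upright in the hand: its face is at -3 mm and the leg at -13 mm, as specified. The bar's centre line is known to about 1 mm. Next I'll lower the plate in front of the bar, move the hook over it and land it beside the notch.

```bash
cat >> h.py <<'E'
YAW=.13; C=frame(YAW); BM=np.array([.523,-.06,.138]); H=.0116; Q=q(tool(C))
def tcp(x,y,z): return BM+C@np.array([x,y,z+H])   # electrode origin in bar coords -> TCP
def loc():
    s=monitor.get_state(); p=(np.array(s["tcp_pos"])-BM)@C; p[2]-=H; return p,np.array(s["force"]),s["time"]
E
python3 - <<'E'
from h import *
np.set_printoptions(precision=4,suppress=True)
y0=-.003
env.movel(tcp(-.033,y0,.16),.2,rot=Q); print(*loc())
print(env.movel(tcp(-.033,y0,.0195),.08,stop_force=8)); print(*loc())
im,d=cams.camera("scene"); cv2.imwrite("pics/s3.png",cv2.resize(im[150:330,260:460],(800,720))[60:660])
E
```

```text
[-0.0328 -0.002   0.1601] [-0.2625  0.1485 -1.233 ] 11.725
False
[-0.0327 -0.0031  0.0199] [-0.793   0.5608 -2.0386] 13.6333
```

View pics/s3.png

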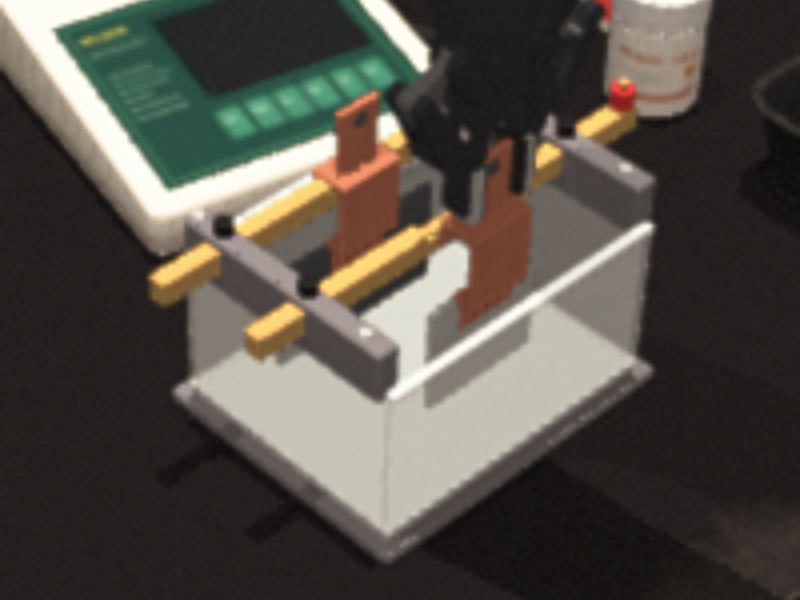

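The plate is inside the tank in front of the bar, its hook at about (500,240) in the crop, and the bar's notch edge shows at about (435,230). I'll move the hook over the bar and land it.

```bash
python3 - <<'E'
from h import *
np.set_printoptions(precision=4,suppress=True)
y0=-.003
print(env.movel(tcp(0,y0,.0195),.04,stop_force=5)); print(*loc())
print(env.movel(tcp(0,y0,-.008),.015,stop_force=3)); print(*loc())
env.dwell(.2); print(*loc())
E
```

```text
False
[-0.0003 -0.003   0.0194] [ 0.387   0.556  -2.0411] 14.6583
True
[-0.     -0.0031  0.0004] [-0.6599 -0.7143  5.1031] 15.8667
[ 0.     -0.0031  0.0003] [-0.8833  0.0453  5.1574] 16.0667
```

```bash
python3 - <<'E'
from h import *
np.set_printoptions(precision=4,suppress=True)
z=.0003
for k in range(1,18):
    y=-.003-.001*k
    env.movel(tcp(0,y,z),.01,stop_force=12)
    hit=env.movel(tcp(0,y,z-.007),.02,stop_force=4)
    p,f,t=loc(); print(k,hit,p,f,round(t,2))
    if p[2]<-.0035: break
    z=max(p[2],-.0005)
    if t>38: break
E
```

```text
1 True [ 0.0004 -0.0041  0.0003] [-1.6027 -0.7231  7.5207] 16.57
2 True [ 0.0001 -0.005   0.0003] [-2.891  -1.5417  8.1087] 17.04
3 True [ 0.0002 -0.0059  0.0003] [-1.7109 -0.1289  7.4434] 17.52
4 True [ 0.0003 -0.0068  0.0003] [-2.1771 -0.1137  8.3535] 18.03
5 True [ 0.0003 -0.0079  0.0002] [-2.7928 -0.0112  8.3178] 18.57
6 True [ 0.0003 -0.0088  0.0001] [-1.3409 -0.166   8.3123] 19.11
7 True [ 0.0003 -0.0098 -0.    ] [-2.1546 -0.1628  8.4531] 19.68
8 True [-0.0006 -0.0118 -0.0046] [-1.5855  0.2362  5.3735] 20.34
```

It dropped 4.9 mm into the notch. Now I'll release, retreat and check.

```bash
python3 - <<'E'
from h import *
np.set_printoptions(precision=4,suppress=True)
env.grip(.05); p,f,t=loc(); print(p,f,t)
s=monitor.get_state(); T=np.array(s["tcp_pos"])
print(env.movel(T+[0,0,.06],.05,stop_force=4)); env.movel(T+[-.05,0,.22],.2)
im,d=cams.camera("scene"); cv2.imwrite("pics/s4.png",cv2.resize(im[150:330,260:460],(800,720))[60:660])
L=(cloud("scene",d)-BM-C@np.array([-0.0006,-.0118,-.0046]))@C
m=(d>0)&(abs(L[...,0])<.02)&(abs(L[...,1])<.04)&(L[...,2]>-.04)&(L[...,2]<.07)
m&=(im[...,2].astype(int)-im[...,0]>50)&(im[...,2]>im[...,1]*1.6); P=L[m]
for z0 in np.arange(-.035,.05,.01):
    p=P[abs(P[:,2]-z0)<.005]
    if len(p)>5: print(round(z0,3),len(p),np.median(p[:,0]),np.percentile(p[:,1],[2,50,98]))
print(np.percentile(P[:,2],[98,100])); print(loc())
for o in ["electrode","bar_mid"]:
    for r in mark_of(o,"scene")[:2]: print(o,r["score"],(toworld(r["at"],"scene")-BM)@C)
E
```

```text
[-0.0011 -0.0114 -0.0051] [-0.3926  0.1874 -1.3916] 20.6833
False
-0.035 54 -0.012597912954724982 [-0.0175  0.0067  0.0223]
-0.025 43 -0.01309596063428296 [-0.0163  0.0003  0.0226]
-0.015 49 -0.013156343137462681 [-0.0165  0.0032  0.0233]
-0.005 45 -0.012979899541819495 [-0.0176  0.003   0.023 ]
0.005 142 -0.00791346689682953 [-0.0191  0.0062  0.0229]
0.015 37 -0.0025120336375294232 [-0.0096  0.0035  0.0164]
0.025 36 -0.002118568297656524 [-0.0101  0.0045  0.0166]
0.035 25 -0.0023627931415642262 [-0.0125  0.0063  0.0164]
0.045 34 -0.002150080311942963 [-0.0107  0.0017  0.0163]
[0.0466 0.0491]
(array([-0.0512, -0.0049,  0.2137]), array([-0.1363,  0.4065, -0.4214]), 23.0667)
electrode 0.62 [-0.0031 -0.0151 -0.0024]
bar_mid 0.65 [0.001  0.0001 0.0015]
```

View pics/s4.png

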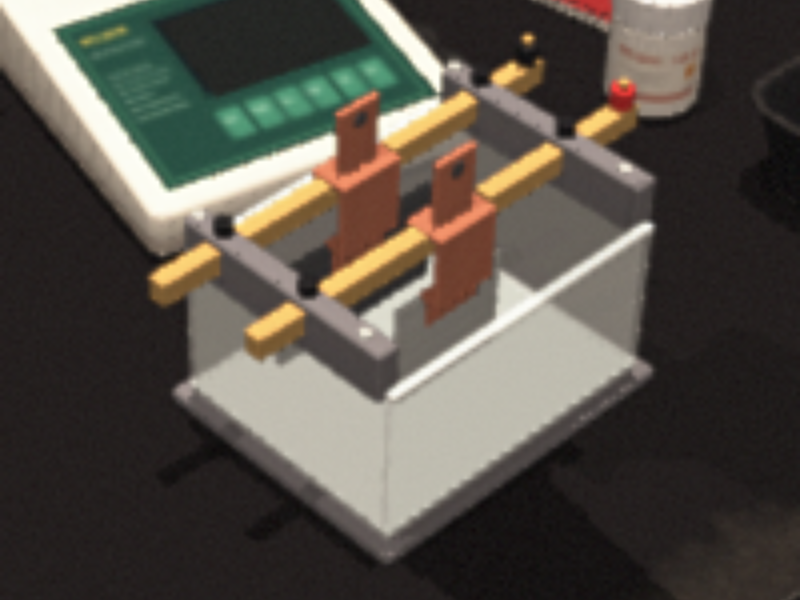

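The plate hangs upright with its crown, at about (455,210), sunk flush into the notch. The tab matches the fully seated pose, and the gripper is well clear.

```bash
python3 -c "
from h import *
env.dwell(.5); print(env.job_done())"
```

```text
the job is handed in; nothing more can be done
None
```

The electrode hangs upright on the working bar with its hook seated in the notch; the gripper is clear, and the job was handed in at about 24 s of the 53 s allowed (no verdict was returned).

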